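Put the serving board away in the board rack

TASK

Take the handled serving board out of the drying stand and slide it down, handle up, into the board rack between the round-topped board and the tall square board, which stand close together and spread to let it in, until it is fully down on the rack floor and centred along the rack. Let go and push the rack's sliding end back up snug against the row, so that all four boards stand upright and close together on the rack floor. Do not tip over or take out the other boards, and leave the other things on the counter where they are.

Things in the scene. Friction and masses are not known exactly. Their poses are not given: they have to be found in the camera images.
- handled_board: Board to put away: wood, body 140 long (x) x 20 thick (y) x 105 mm high, handle 36 wide, 20 thick, rising from mid top edge to 180 mm. Stands on a long edge, handle up; lower edge bevelled on both faces, 20 mm thick at 22 mm height to 6 mm at the bottom. Origin: centre of underside, z up. About 0.2 kg. At first stands loosely on the stand's 12 mm thick base, middle bay; lifts straight up.
- stand: Fixed white drying stand: base plate 160 (x) x 120 (y) x 12 mm with four pairs of 9 mm thick pegs reaching 62 mm high, forming three bays side by side along y; pegs at x = -50 and +50 mm. The middle bay is about 22.6 mm wide. Origin: centre of the underside, z up.
- rack: Fixed dark steel board rack, base 180 mm along x, y from -80 to +90 mm, floor 10 mm above counter, lips along both x edges 26 mm high, 160 mm apart. Boards stand in it on edge, parallel to its x, side by side along y. Fixed end plate at -y (inner face y = -70 mm, 100 mm high), sliding end plate at the other end. Origin: at the underside, mid-length in x; z up.
- rack_end (a joint): Position of the rack's sliding end: a plate 10 thick, 150 wide, top 98 mm above the counter, with a push tab (60 wide along x, 8 thick, top 92 mm high) 35 mm outside it. At 0 its inner face is at rack y = -5, the tab's outer face at rack y = 50 mm; value grows towards rack +y, to 50 mm. Slides with 1.5 N friction, no spring, stays where left. Starts at 0 to 4 mm; about 9 mm with four boards tight.
- arch_board: Round-topped wooden board standing in the rack: 150 mm long (x), 18 mm thick (y), its upper outline a broad arch with its crown at the middle, 112 mm high; top edge rounded off across the thickness. Loose, about 0.2 kg; stands at one end of the row, either end. Origin: centre of the underside, z up.
- square_board: Tall square-cornered wooden board standing in the rack: 150 long (x), 18 thick (y), 108 mm high, straight top edge rounded across the thickness. Loose, smooth (slips easily), about 0.2 kg; always the middle of the three. Gap to each neighbour at first only 2 to 7 mm; spreads when boards and sliding end are pushed apart, some 3 N sideways. Origin: centre of underside, z up.
- low_board: Low square-cornered wooden board standing in the rack: 150 mm long (x), 18 mm thick (y), only 75 mm high. Loose; stands at the other end of the row. Origin: centre of the underside, z up.
- bottle: White plastic bottle with cap, diameter 64 mm, 160 mm high. Bystander. Origin: centre of the underside.
- jar: Glass jar with white lid, diameter 104 mm, 125 mm high. Bystander. Origin: centre of the underside.
- funnel: White plastic funnel standing mouth down, diameter 84 mm, 85 mm high. Bystander. Origin: centre of the underside.
- mug: White mug, diameter 80 mm, 90 mm high. Bystander. Origin: centre of the underside.
- spatula: Kitchen spatula lying flat, about 0.25 m long. Bystander. Origin: middle of its underside.
- bowl: Steel bowl, diameter 120 mm, 50 mm high. Bystander. Origin: centre of the underside.
Not all that is in view belongs to the job. Leave any yellow look-alike of the low_board alone.

How it is judged (in metres and radians):
On the way:
1. the handled board is lifted clear above the drying stand's pegs (z of handled_board in the frame of stand above 0.065 m), for 0.1 s.
At the end, for the whole second after the job is handed in: Handled board in the rack, right between round-topped and tall square board (12-34 mm centre to centre), within 7 mm of the floor, 30 mm of mid-length, 0.15 rad of parallel, at rest; the others within 8 mm of the floor; all four upright within 0.1 rad; the sliding end below 14 mm (snug: 9 mm) (z of handled_board in the frame of rack between 0.005 and 0.017 m and x of handled_board in the frame of rack between -0.03 and 0.03 m and angle between each of handled_board, arch_board, square_board, low_board's own z axis and vertical below 0.1 rad and angle between the y axis of handled_board and the y axis of rack, either way round below 0.15 rad and ((y of arch_board in the frame of handled_board between 0.012 and 0.034 m and y of square_board in the frame of handled_board between -0.034 and -0.012 m) or (y of square_board in the frame of handled_board between 0.012 and 0.034 m and y of arch_board in the frame of handled_board between -0.034 and -0.012 m)) and linear speed of handled_board below 0.02 m/s and value of joint rack_end below 0.014 m and z of arch_board in the frame of rack between 0.005 and 0.018 m and z of square_board in the frame of rack between 0.005 and 0.018 m and z of low_board in the frame of rack between 0.005 and 0.018 m); the robot touches nothing.
It fails at once if one of the three boards in the rack is tipped over or lifted out (angle between any of arch_board, square_board, low_board's own z axis and vertical above 0.5 rad or height (world z) of any of arch_board, square_board, low_board above 0.04 m).
It fails at once if a bystander (bottle, jar, funnel, mug, spatula, bowl) is moved more than 30 mm (distance of any of bottle, jar, funnel, mug, spatula, bowl from where it was at the start of the episode above 0.03 m).
It also fails if it takes over 58 s, if anything falls off the work surface, if the arm or the gripper's body presses on something with over 40 N, if the wrist force passes 120 N, or if a joint passes its speed limit or range.

ROBOT

A 6-joint arm with a two-finger parallel gripper is mounted at the origin on the work surface. World frame = base frame: x ahead of the robot, y to its left, z up, the work surface at z = 0. Lengths are in m, angles in degrees, forces in N, time in s.
With the tool pointing down it reaches from about 0.25 to 0.725 m from the base axis. Payload 9.7 kg.
Tool frame: the origin (TCP) lies on the centre line of the jaws, within the pads' length; the fingertips stand 22 mm ahead of it and the grasp point (between the pads) lies 3 mm ahead of it; z points along the fingers, y is the direction in which the jaws open and shut (so a half turn about z gives the same grasp; the last joint's range is limited). The gripper opens to 85 mm and grips with 20 to 120 N. Pads are 22 mm wide; open, the fingers measure 114 mm over their backs; the gripper's body (76 mm by 85 mm) begins 54 mm behind the grasp point. The pads swing forward as they close: fully open they stand 13 mm farther back than shut.
Start: joints at [69.156, 4.979, 10.078, 95.1, 0, 90], TCP at [0.196, 0.514, 0.253] pointing down, gripper open.
Joint ranges: [-179.16, 179.16], [-48.56, 103.87], [-65.8, 70.77], [-126.05, 130.52], [-82.76, 87.17], [-180, 180]. Speed limits (degrees/s): [127.2, 127.2, 147.25, 180, 180, 180].

INTERFACE

Orientations are given as [roll, pitch, yaw] about the fixed x, y, z axes, in that order (R = Rz(yaw) Ry(pitch) Rx(roll)).
In Python, from workcell import monitor, eyes, job gives the robot as it stands. The module is installed in compiled form; this text tells all that it offers.
- The arm moves only by the tool drive_tool, never from a script. Its argument "plan" is a list of rows, each a list of 3 entries, a list of its own where there are three numbers: the opening, from 0 (shut) to 1 (fully open), then the shift along the world's x, y, z in m, then the turn about the world's z in degrees. In form: [[gripper, [x, y, z], yaw], ...]. A call has 1 to 10 rows; each row shifts and turns the commanded pose from where the row before left it; what a row does not reach is not made up. A row lasts 1/8 s, in which the tool goes at most 62.5 mm and 10.7 degrees, less where a joint would pass 70% of its speed; a pose out of reach is approached as far as the arm can. A call is refused whole if a number of a shift passes 0.0625 or a number of a turn 10.7, either way. A call with a gripper value outside its range is refused whole. The fingers move at their own pace and stop on an object; "grip_force" is the grip in N (left out, the last holds). Time passes only in rows, so rows that do not move let the fingers close. It gives the time, the measured TCP pose, the force and the opening at its end, in the units of the state.
- monitor.get_obs(): the state, without advancing time (a new reading comes with each control period).
- eyes.camera(name): name is "scene" or "top"; returns (picture, depth): 480x640x3 uint8, red, green, blue; 480x640 float32, m along the optical axis (not along the pixel's ray), 0 where there is no reading.
- eyes.camera_params(name): a dict with "fx", "fy", "cx", "cy" (pixels), "extrinsics" (4x4, takes a point from world to camera coordinates). Camera axes: x right, y down, z forward; pixel columns grow to the right and rows downward; lengths in m; the calibration is good to about 2 mm. A picture is of the moment at which its call begins. camera_params takes no time and is no camera call.
- job.job_done(): hands the job in, once; it reports no verdict.
The state is a dict: "time": time; "q": joint angles; "qd": joint speeds; "joint_efforts": joint torques, N m; "ee_pos": TCP position; "tcp_rot": TCP orientation; "wrist_force": force on the tool from outside, world axes, zero at the start; "torque": the same for the moment, N m; "opening": finger opening in m.
Only numpy, scipy, OpenCV 4.12 (cv2) and the standard library are available. Lean on these libraries where they do the work, as an engineer would, in place of code of your own. Each camera call takes 0.05 s, during which the arm holds its last target.

## Working session

There is one attempt and no reset: what is moved stays moved. The work goes in short steps, Python scripts to look and compute and a tool call to move; the robot and the scene stay as the last step left them, time stands still between calls to the robot, and variables do not carry over. Pictures are saved under pics/ and viewed, and the job is handed in when it is done.

Besides the shell and the picture viewer there is one more tool, called after "Call:" by a JSON object that holds its "fn" and its "kwargs". drive_tool: Moves the arm, as the interface text tells. Its arguments: {"type":"object","properties":{"plan":{"type":"array","items":{"type":"array"}},"grip_force":{"type":"number"}},"required":["plan"]}

```bash
mkdir -p pics; cat > h.py <<'E'
import numpy as np, cv2
from workcell import monitor, eyes, job
def snap(n,tag):
    im,d=eyes.camera(n); cv2.imwrite(f'pics/{tag}.png',im[:,:,::-1]); np.save(f'pics/{tag}.npy',d); return im,d
def world(n,d):
    p=eyes.camera_params(n); v,u=np.mgrid[0:480,0:640]
    c=np.stack([(u-p['cx'])/p['fx']*d,(v-p['cy'])/p['fy']*d,d,np.ones_like(d)],-1)
    return (c@np.linalg.inv(p['extrinsics']).T)[...,:3]
E
python3 - <<'E'
from h import *
snap('scene','s0');snap('top','t0')
for n in('scene','top'):
    p=eyes.camera_params(n);print(n,p['fx'],p['cx'],np.round(np.linalg.inv(p['extrinsics']),3).tolist())
print(monitor.get_obs())
E
```

```text
scene 473.0264159489391 313.87010834846745 [[0.079, 0.851, -0.519, 1.055], [0.997, -0.061, 0.052, -0.095], [0.013, -0.521, -0.853, 0.937], [0.0, 0.0, 0.0, 1.0]]
top 560.2611503831813 315.7693672248136 [[0.029, -0.996, 0.078, 0.423], [-1.0, -0.029, 0.002, -0.015], [-0.0, -0.078, -0.997, 1.486], [0.0, 0.0, 0.0, 1.0]]
{'time': 0.1, 'q': array([6.91549210e+01, 5.00764337e+00, 1.00402505e+01, 9.51009639e+01,
       1.06162805e-03, 9.00009747e+01]), 'qd': array([ 0.02668702, -0.0674773 ,  0.07332904,  0.01063242,  0.10366311,
       -0.04347735]), 'joint_efforts': array([-8.00572622e-06, -5.21563661e+01,  4.65651333e+01,  1.60675251e-02,
       -3.34950073e-05,  2.30034010e-05]), 'ee_pos': array([0.1956437 , 0.51383123, 0.25266814]), 'tcp_rot': array([-1.79931643e+02, -1.06046440e-03,  1.59153945e+02]), 'wrist_force': array([ 0.05528286, -0.73883108, -0.09857531]), 'torque': array([ 0.00327932, -0.00932967, -0.02602153]), 'opening': 0.08556479709511622}
```

View pics/s0.png

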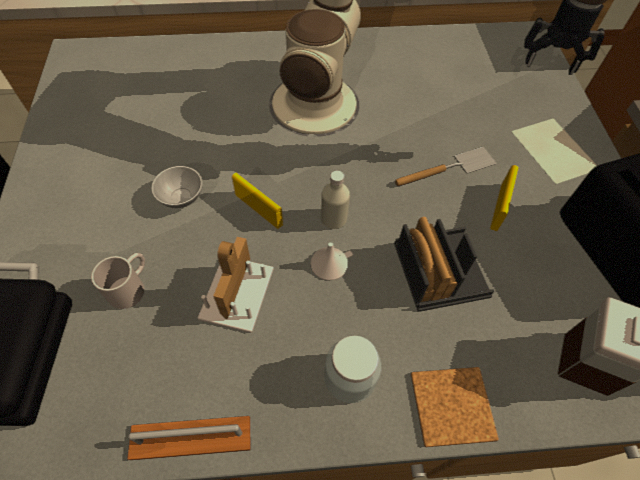

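View pics/t0.png

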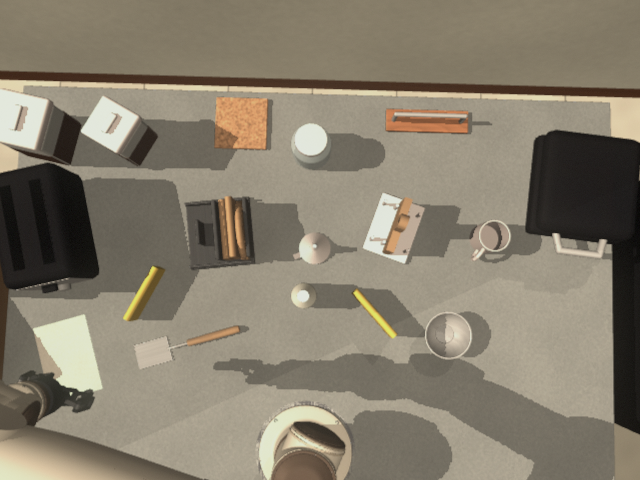

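```bash
python3 - <<'E'
import cv2
t=cv2.imread('pics/t0.png');s=cv2.imread('pics/s0.png')
cv2.imwrite('pics/a.png',cv2.resize(t[185:275,180:270],None,fx=6.6,fy=6.6,interpolation=2))
cv2.imwrite('pics/b.png',cv2.resize(t[185:275,350:440],None,fx=6.6,fy=6.6,interpolation=2))
cv2.imwrite('pics/c.png',cv2.resize(s[205:315,385:500],None,fx=5.4,fy=5.4,interpolation=2))
E
```

```text
(no output)
```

View pics/a.png

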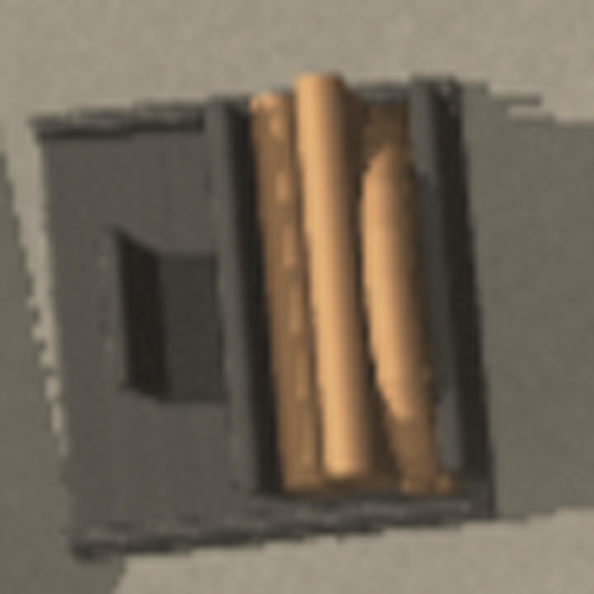

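View pics/b.png

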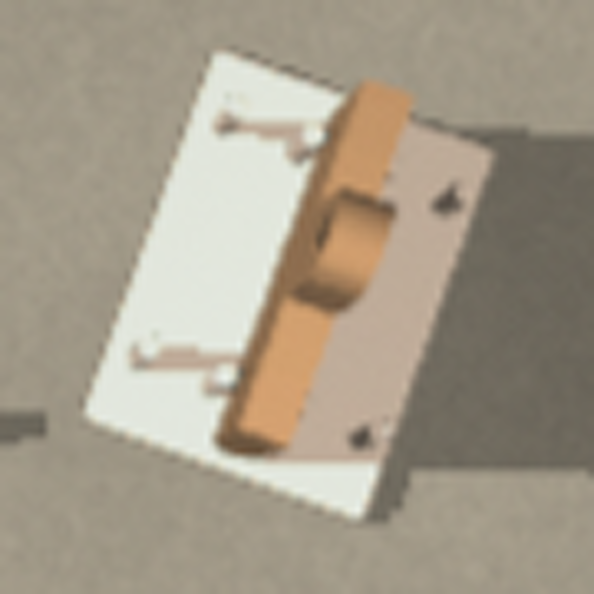

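View pics/c.png

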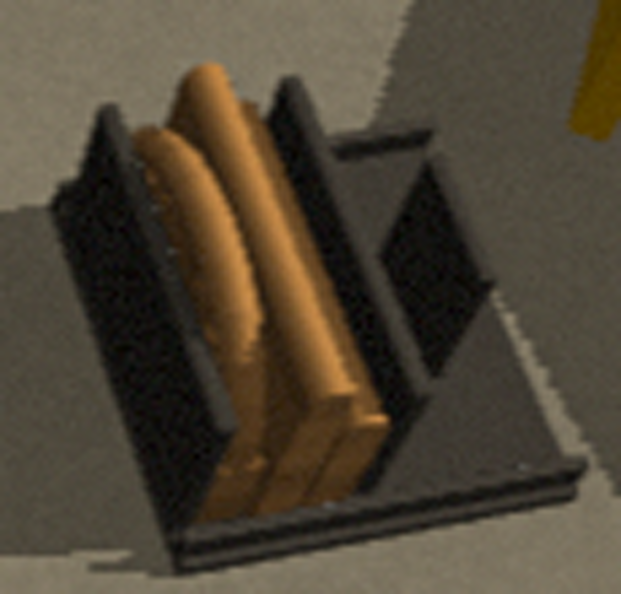

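```bash
cat > m.py <<'E'
from h import *
def rect(P,name):
    r=cv2.minAreaRect((P[:,:2]*1000).astype(np.float32)); e=np.linalg.eigh(np.cov(P[:,:2].T))[1][:,1]
    print(name,len(P),'c',np.round(r[0],1),'size',np.round(r[1],1),'ang',round(r[2],1),'med',np.round(np.median(P,0)*1000,1),'pca',round(np.degrees(np.arctan2(e[1],e[0]))%180,1))
E
python3 - <<'E'
from m import *
for n,t in(('top','t0'),('scene','s0')):
    d=np.load(f'pics/{t}.npy');W=world(n,d);ok=d>0
    X,Y,Z=W[...,0],W[...,1],W[...,2]
    def sel(x0,x1,y0,y1,z0,z1): return W[ok&(X>x0)&(X<x1)&(Y>y0)&(Y<y1)&(Z>z0)&(Z<z1)]
    print(n)
    B=(.4,.6,-.28,-.06)
    rect(sel(*B,.175,.21),'handle')
    rect(sel(*B,.108,.124),'bodytop')
    rect(sel(*B,.006,.018),'standbase')
    R=(.4,.62,.1,.36)
    rect(sel(*R,.004,.2),'rackall')
    rect(sel(*R,.116,.13),'archcrown?')
    rect(sel(*R,.105,.13),'high')
    rect(sel(*R,.08,.104),'ends')
    h,_=np.histogram(sel(*R,.004,.15)[:,2],bins=np.arange(0,.15,.005));print(h)
E
```

```text
top
handle 132 c [ 583.2 -214.4] size [20.3 36.2] ang 72.7 med [ 581.8 -213.5  189. ] pca 158.7
bodytop 189 c [ 556.9 -205.9] size [20.6 84. ] ang 71.7 med [ 543.3 -201.1  116.3] pca 164.6
standbase 1237 c [ 500.2 -170.5] size [199.1 218.7] ang 0.5 med [ 548.9 -193.9   11.2] pca 114.9
rackall 4152 c [510.5 230. ] size [259.5 219. ] ang 90.0 med [539.  230.1  52.9] pca 89.8
archcrown? 302 c [558.1 188.4] size [129.1  36.3] ang 7.0 med [559.8 191.4 118.5] pca 5.4
high 677 c [560.3 190.1] size [128.9  71.2] ang 22.8 med [558.9 191.4 115.4] pca 6.3
ends 1058 c [555.5 223.9] size [134.2 134.3] ang 6.3 med [552.2 220.5  92.9] pca 53.5
[214 776 564 180 116 107  27  22  20  25  44  37  51  58  41 112 256 181
 188 278 178 109 213 267  83   5   0   0   0]
scene
handle 195 c [ 584.6 -214.8] size [21.4 34.5] ang 72.6 med [ 588.3 -214.8  187.8] pca 139.6
bodytop 216 c [ 560.3 -206.4] size [20.1 88.5] ang 71.3 med [ 541.7 -198.6  115.7] pca 165.6
standbase 995 c [ 506.6 -189.3] size [121.1 232. ] ang 72.3 med [ 565.2 -180.5   11.1] pca 126.3
rackall 4123 c [529.6 242.1] size [233.3 181.6] ang 89.6 med [564.6 206.2  83.7] pca 88.8
archcrown? 328 c [557.9 187.1] size [125.7  36.2] ang 7.3 med [566.8 192.8 117.6] pca 4.6
high 858 c [557.8 188.8] size [126.7  39.8] ang 7.6 med [566.8 190.1 115. ] pca 4.8
ends 1374 c [555.7 223. ] size [132.4 134.6] ang 6.3 med [561.  223.4  94.3] pca 83.7
[ 25 493 232  78 103  95  69  69  59  65  74  70  69 102 122 142 288 188
 253 492 177 138 294 384  42   0   0   0   0]
```

```bash
python3 - <<'E'
from m import *
for n,t in(('top','t0'),('scene','s0')):
    d=np.load(f'pics/{t}.npy');W=world(n,d);ok=d>0
    X,Y,Z=W[...,0],W[...,1],W[...,2]
    def sel(x0,x1,y0,y1,z0,z1): return W[ok&(X>x0)&(X<x1)&(Y>y0)&(Y<y1)&(Z>z0)&(Z<z1)]
    print(n)
    B=(.46,.7,-.32,-.1)
    rect(sel(*B,.175,.21),'handle')
    rect(sel(*B,.108,.124),'bodytop')
    rect(sel(*B,.006,.018),'standbase')
    R=(.45,.7,.12,.36)
    rect(sel(*R,.004,.2),'rackall')
    rect(sel(*R,.115,.13),'archcrown?')
    # rotate by 6.5deg and histogram y
    a=np.radians(6.5);P=sel(*R,.06,.14)
    ex=np.array([np.cos(a),np.sin(a)]);ey=np.array([-np.sin(a),np.cos(a)])
    u=P[:,:2]@ex*1000;v=P[:,:2]@ey*1000;z=P[:,2]*1000
    m=(u>np.median(u)-25)&(u<np.median(u)+25)
    print('u med',np.median(u),'range',u.min(),u.max())
    for k in range(int(v[m].min()),int(v[m].max())+1,2):
        q=m&(v>=k)&(v<k+2)
        if q.sum(): print(k,q.sum(),z[q].max().round(0),end=' | ')
    print()
E
```

```text
top
handle 134 c [ 583.2 -214.4] size [20.3 36.2] ang 72.7 med [ 582.  -213.4  188.9] pca 160.9
bodytop 336 c [ 583.8 -214.9] size [ 20.6 140.8] ang 71.5 med [ 563.2 -210.6  116.4] pca 161.5
standbase 1937 c [ 580.  -211.2] size [217.3 237.2] ang 89.3 med [ 583.2 -203.5   11.4] pca 167.2
rackall 4642 c [575.3 240.4] size [239.6 249.2] ang 89.7 med [555.9 231.1  54. ] pca 64.6
archcrown? 389 c [568.1 190.2] size [149.3  37.7] ang 7.4 med [563.8 194.8 117.9] pca 8.6
u med 581.8386655453766 range 507.00689710373535 660.9582170790593
93 40 103.0 | 95 20 110.0 | 97 15 105.0 | 99 13 103.0 | 101 12 103.0 | 103 8 100.0 | 105 45 119.0 | 107 18 124.0 | 109 17 125.0 | 111 16 122.0 | 113 18 127.0 | 115 16 125.0 | 117 18 124.0 | 119 14 121.0 | 121 13 121.0 | 123 2 110.0 | 125 25 117.0 | 127 19 125.0 | 129 17 118.0 | 131 21 123.0 | 133 16 125.0 | 135 18 122.0 | 137 17 123.0 | 139 15 120.0 | 141 10 117.0 | 143 12 116.0 | 147 1 82.0 | 149 15 88.0 | 151 20 88.0 | 153 15 91.0 | 155 17 89.0 | 157 15 89.0 | 159 14 88.0 | 161 16 90.0 | 163 15 85.0 | 165 6 80.0 | 169 19 99.0 | 171 42 102.0 | 173 17 103.0 
[... 638 characters left out ...]
ange 510.9066654655411 663.1713474673832
92 86 100.0 | 94 82 102.0 | 96 21 102.0 | 98 21 102.0 | 100 17 102.0 | 102 7 99.0 | 104 41 117.0 | 106 78 122.0 | 108 28 121.0 | 110 29 123.0 | 112 26 123.0 | 114 26 124.0 | 116 14 121.0 | 118 23 121.0 | 120 12 120.0 | 122 8 117.0 | 124 3 112.0 | 126 52 117.0 | 128 31 119.0 | 130 25 119.0 | 132 25 119.0 | 134 18 120.0 | 136 21 119.0 | 138 16 118.0 | 140 17 117.0 | 142 8 115.0 | 144 1 110.0 | 154 2 86.0 | 156 14 87.0 | 158 21 86.0 | 160 17 85.0 | 162 12 85.0 | 164 7 81.0 | 168 4 95.0 | 170 109 99.0 | 172 46 101.0 | 174 17 101.0 | 176 24 100.0 | 178 14 99.0 | 180 4 97.0 | 216 47 93.0 | 218 88 94.0 | 220 29 95.0 | 222 18 96.0 | 224 11 92.0 | 226 1 65.0 |
```

```bash
python3 - <<'E'
from m import *
for n,t in(('top','t0'),('scene','s0')):
    d=np.load(f'pics/{t}.npy');W=world(n,d);ok=(d>0)
    X,Y,Z=W[...,0],W[...,1],W[...,2]
    P=W[ok&(X>.45)&(X<.7)&(Y>.12)&(Y<.36)&(Z>.003)&(Z<.15)]
    a=np.radians(6.5)
    u=P[:,:2]@[np.cos(a),np.sin(a)]*1000;v=P[:,:2]@[-np.sin(a),np.cos(a)]*1000;z=P[:,2]*1000
    for nm,m in (('sq',(z>110)&(v>124.5)&(v<148)),('arch',(z>108)&(v>100)&(v<124.5)),('slide',(z>92)&(v>166)&(v<186)),('fixed',(z>94)&(v>88)&(v<103.5)),('low',(z>80)&(z<90)&(v>146)&(v<167)&(u>515)&(u<655))):
        # per-u-bin mean of mid v
        b=np.arange(505,665,10);c=[];w=[]
        for k in b:
            q=m&(u>=k)&(u<k+10)
            if q.sum()>5: c.append((v[q].min()+v[q].max())/2);w.append(k+5)
        f=np.polyfit(w,c,1);print(n,nm,'yaw',round(6.5+np.degrees(np.arctan(f[0])),2),'v@585',round(np.polyval(f,585),1),'u',u[m].min().round(0),u[m].max().round(0))
    for k in range(182,250,6):
        q=(v>k)&(v<k+6)&(z>8)&(z<32)
        if q.sum():print(k,u[q].min().round(0),u[q].max().round(0),end=';')
    print()
E
```

```text
top sq yaw 7.09 v@585 135.0 u 511.0 661.0
top arch yaw 7.51 v@585 114.7 u 532.0 627.0
top slide yaw 7.42 v@585 175.6 u 510.0 659.0
top fixed yaw 7.22 v@585 98.2 u 511.0 660.0
top low yaw 7.19 v@585 157.4 u 515.0 655.0
182 497.0 709.0;188 495.0 514.0;194 495.0 669.0;200 496.0 673.0;206 494.0 714.0;212 494.0 692.0;218 490.0 670.0;224 498.0 669.0;230 496.0 672.0;236 494.0 673.0;242 494.0 668.0;248 495.0 669.0;
scene sq yaw 7.55 v@585 134.5 u 512.0 663.0
scene arch yaw 8.66 v@585 113.7 u 540.0 629.0
scene slide yaw 7.23 v@585 175.2 u 511.0 660.0
scene fixed yaw 7.16 v@585 97.9 u 511.0 662.0
scene low yaw 6.99 v@585 160.2 u 516.0 655.0
182 656.0 673.0;188 650.0 673.0;194 641.0 676.0;200 637.0 675.0;206 630.0 675.0;212 498.0 674.0;218 499.0 674.0;224 497.0 675.0;230 499.0 675.0;236 497.0 674.0;242 500.0 673.0;248 498.0 674.0;
```

Call:
{"fn": "drive_tool", "kwargs": {"plan": [[1, [0.023, -0.043, 0.004], 0.5], [1, [0.023, -0.043, 0.004], 0.5], [1, [0.023, -0.043, 0.004], 0.5], [1, [0.023, -0.043, 0.004], 0.85]], "grip_force": 60}}

```text
time: 0.6
ee_pos: [0.2881, 0.3406, 0.2691]
tcp_rot: [-180.0, -0.0, 161.6]
wrist_force: [0.0, 0.9, 0.0]
opening: 0.0854
```

```bash
python3 -c "
from h import *
print(monitor.get_obs())"
```

```text
{'time': 0.6, 'q': array([ 4.97733752e+01, -8.74822652e+00, -1.51157652e+00,  9.72600390e+01,
       -2.90465102e-03,  6.82216680e+01]), 'qd': array([-44.83468057, -20.69053925, -14.77677486,   5.60523235,
        -0.11837934, -51.16914091]), 'joint_efforts': array([  7.58854061, -34.53442812,  46.9689703 ,   0.12198024,
         0.10928684,   1.57947131]), 'ee_pos': array([0.28808102, 0.34055605, 0.26907723]), 'tcp_rot': array([-1.79977203e+02, -5.98038797e-03,  1.61551707e+02]), 'wrist_force': array([0.01036095, 0.90765882, 0.01778218]), 'torque': array([ 0.05080657, -0.03462179,  0.01191362]), 'opening': 0.08537627727083093}
```

Call:
{"fn": "drive_tool", "kwargs": {"plan": [[1, [0.0265, -0.05, 0], 0], [1, [0.0265, -0.05, 0], 0], [1, [0.0265, -0.05, 0], 0], [1, [0.0265, -0.05, 0], 0], [1, [0.0265, -0.05, 0], 0], [1, [0.0265, -0.05, 0], 0], [1, [0.0265, -0.05, 0], 0], [1, [0.0265, -0.05, 0], 0], [1, [0.0265, -0.05, 0], 0], [1, [0.0265, -0.05, 0], 0]]}}

```text
time: 1.85
ee_pos: [0.5532, -0.1599, 0.2689]
tcp_rot: [180.0, -0.0, 161.5]
wrist_force: [0.9, 0.4, 0.9]
opening: 0.0855
```

Call:
{"fn": "drive_tool", "kwargs": {"plan": [[1, [0.0315, -0.056, 0], 0], [1, [0, 0, 0], 0], [1, [0, 0, 0], 0]]}}

```text
time: 2.22
ee_pos: [0.5831, -0.2125, 0.2686]
tcp_rot: [180.0, -0.1, 161.5]
wrist_force: [-0.4, -0.1, -0.1]
opening: 0.0855
```

Call:
{"fn": "drive_tool", "kwargs": {"plan": [[1, [0.0014, -0.0025, -0.035], 0], [1, [0, 0, -0.035], 0], [1, [0, 0, -0.0335], 0], [1, [0, 0, 0], 0]]}}

```text
time: 2.72
ee_pos: [0.5833, -0.2132, 0.1644]
tcp_rot: [180.0, -0.2, 161.6]
wrist_force: [-0.3, 0.2, 1.2]
opening: 0.0853
```

```bash
python3 - <<'E'
from h import *
im,d=snap('top','t1');im2,d2=snap('scene','s1')
a=cv2.resize(im[180:280,345:445,::-1],(400,400),interpolation=2)
b=cv2.resize(im2[220:340,180:300,::-1],(400,400),interpolation=2)
cv2.imwrite('pics/d.png',np.hstack([a,b]))
E
```

```text
(no output)
```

View pics/d.png

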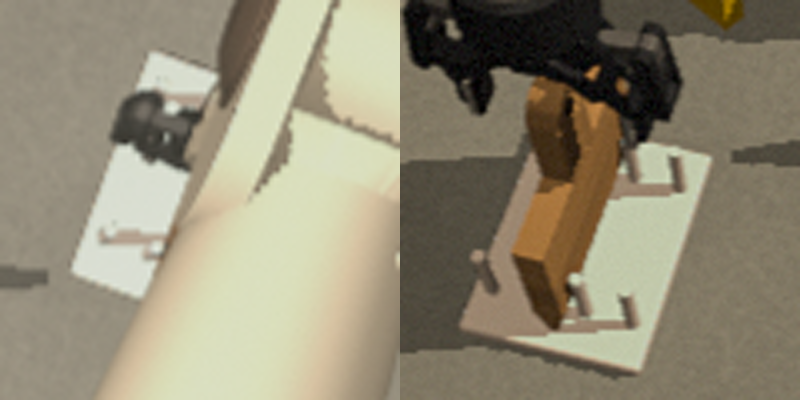

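The scene crop shows the jaws straddling the handle, about 2 mm off centre. I'll correct that and close.

Call:
{"fn": "drive_tool", "kwargs": {"plan": [[1, [0.001, -0.0015, 0], 0], [0.15, [0, 0, 0], 0], [0.0, [0, 0, 0], 0], [0.0, [0, 0, 0], 0], [0.0, [0, 0, 0], 0], [0, [0, 0, 0], 0], [0, [0, 0, 0], 0]], "grip_force": 60}}

```text
time: 3.7
ee_pos: [0.5858, -0.2165, 0.1659]
tcp_rot: [180.0, 0.0, 161.5]
wrist_force: [-0.1, -0.5, 1.2]
opening: 0.0194
```

Call:
{"fn": "drive_tool", "kwargs": {"plan": [[0, [0, 0, 0.01], 0], [0, [0, 0, 0.02], 0], [0, [0, 0, 0.03], 0], [0, [0, 0, 0.035], 0], [0, [0, 0, 0.035], 0], [0, [0, 0, 0.01], 0], [0, [0, 0, 0.0], 0], [0, [0, 0, 0], 0]]}}

```text
time: 4.7
ee_pos: [0.5855, -0.2164, 0.304]
tcp_rot: [180.0, -0.1, 161.5]
wrist_force: [-0.1, 0.2, -3.1]
opening: 0.0194
```

Call:
{"fn": "drive_tool", "kwargs": {"plan": [[0, [-0.002, 0.04, 0], 2.58], [0, [-0.002, 0.04, 0], 2.58], [0, [-0.002, 0.04, 0], 2.58], [0, [-0.002, 0.04, 0], 2.58], [0, [-0.002, 0.04, 0], 2.58], [0, [-0.002, 0.04, 0], 2.58], [0, [-0.002, 0.04, 0], 2.58], [0, [-0.002, 0.04, 0], 2.58], [0, [-0.002, 0.04, 0], 2.58], [0, [-0.0005, 0.04, 0], 2.58]]}}

```text
time: 5.95
ee_pos: [0.5667, 0.1847, 0.3044]
tcp_rot: [-180.0, -0.1, -172.6]
wrist_force: [0.7, -0.5, -2.9]
opening: 0.0192
```

Call:
{"fn": "drive_tool", "kwargs": {"plan": [[0, [0, 0.0064, 0], 0], [0, [0, 0, 0], 0], [0, [0, 0, 0], 0], [0, [0, 0, 0], 0]]}}

```text
time: 6.45
ee_pos: [0.5674, 0.1889, 0.3059]
tcp_rot: [-180.0, 0.0, -172.8]
wrist_force: [-0.4, -0.8, -2.2]
opening: 0.0191
```

```bash
python3 - <<'E'
from h import *
im,d=snap('top','t2');im2,d2=snap('scene','s2')
a=cv2.resize(im[160:280,170:290,::-1],(400,400),interpolation=2)
b=cv2.resize(im2[140:320,350:530,::-1],(400,400),interpolation=2)
cv2.imwrite('pics/e.png',np.hstack([a,b]))
E
```

```text
(no output)
```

View pics/e.png

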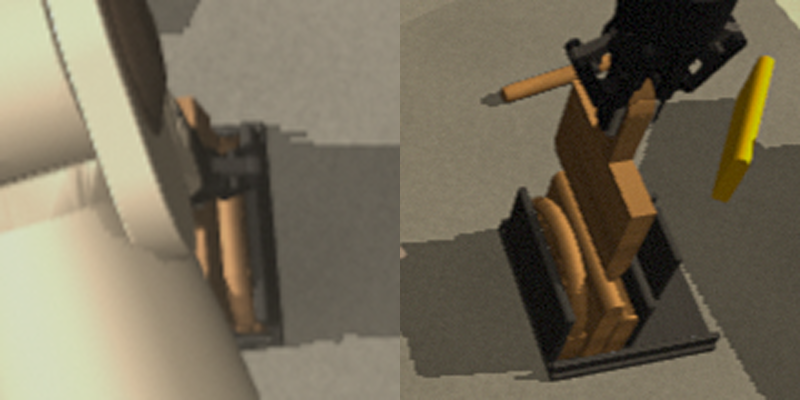

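```bash
cat >> m.py <<'E'
def held(n,d,zb,A=7.3,show=True):
    W=world(n,d);ok=d>0;X,Y,Z=W[...,0],W[...,1],W[...,2]
    a=np.radians(A);U=(X*np.cos(a)+Y*np.sin(a))*1000;V=(-X*np.sin(a)+Y*np.cos(a))*1000
    # right face (towards camera's -v?) profile: per z-band, v & u limits
    for z0 in range(int(zb)-5,int(zb)+112,10):
        q=ok&(Z*1000>z0)&(Z*1000<z0+10)&(U>490)&(U<670)&(V>85)&(V<150)
        if q.sum(): print(z0,q.sum(),'u',np.percentile(U[q],[1,99]).round(1),'v',np.percentile(V[q],[1,5,50,95,99]).round(1))
E
python3 - <<'E'
from m import *
for n,t in(('top','t2'),('scene','s2')):
    d=np.load(f'pics/{t}.npy');W=world(n,d);ok=d>0;X,Y,Z=W[...,0],W[...,1],W[...,2]
    P=W[ok&(X>.48)&(X<.66)&(Y>.14)&(Y<.24)&(Z>.248)&(Z<.262)]
    if len(P)>5: rect(P,n)
    held(n,d,152)
E
```

```text
top 77 c [574.1 183.2] size [122.3  11.5] ang 9.6 med [547.  179.3 256.5] pca 8.2
167 7 u [515.4 638.4] v [106.  106.  106.3 107.1 107.3]
177 26 u [517.2 653.6] v [105.  105.3 106.  106.5 106.7]
187 24 u [518.5 644.5] v [105.1 105.2 105.8 106.3 106.4]
197 30 u [517.8 652.7] v [105.3 105.4 106.  106.4 106.5]
207 26 u [519.7 652.5] v [105.1 105.3 105.9 106.4 106.5]
217 23 u [525.9 651.8] v [105.2 105.3 105.9 106.5 106.6]
227 24 u [529.6 649.5] v [105.3 105.5 105.9 106.6 106.6]
237 21 u [539.8 652.1] v [105.4 105.4 105.9 106.3 106.4]
247 43 u [532.8 653.7] v [105.2 105.4 107.6 113.  115.9]
257 38 u [539.8 652.2] v [105.2 105.5 107.  110.3 113.8]
scene 550 c [566.2 188.9] size [140.8  21.8] ang 7.3 med [597.7 188.1 256.1] pca 11.3
147 21 u [530.2 656.1] v [110.8 110.9 112.  116.6 118. ]
157 47 u [518.2 655.7] v [108.  108.3 110.  118.1 119.9]
167 95 u [518.2 656.6] v [105.3 105.6 106.7 121.1 124.1]
177 164 u [517.8 656.2] v [104.6 104.9 106.1 119.1 122.7]
187 169 u [515.8 656.3] v [104.6 105.1 106.  119.7 124.8]
197 171 u [519.3 655.7] v [104.3 105.  106.  119.7 124.8]
207 176 u [518.6 655.7] v [104.4 104.9 105.9 119.5 124.2]
217 180 u [518.2 655.7] v [104.5 104.9 106.  117.8 123.7]
227 192 u [517.2 656.2] v [104.6 104.8 106.  119.5 123.4]
237 196 u [517.5 655.4] v [104.4 104.9 105.9 119.3 124.3]
247 427 u [517.4 655.4] v [104.8 105.2 108.9 124.1 125.4]
257 183 u [531.4 655.6] v [104.6 105.1 110.5 124.1 125.4]
```

Call:
{"fn": "drive_tool", "kwargs": {"plan": [[0, [0, 0.0005, -0.014], 0], [0, [0, 0, -0.012], 0], [0, [0, 0, -0.002], 0], [0, [0, 0, 0], 0], [0, [0, 0, 0], 0]]}}

```text
time: 7.18
ee_pos: [0.5674, 0.1904, 0.2784]
tcp_rot: [180.0, 0.0, -172.7]
wrist_force: [-0.4, 0.4, -2.8]
opening: 0.019
```

```bash
cat >> m.py <<'E'
def view(tag,zb):
    im2,d2=snap('scene',tag)
    cv2.imwrite(f'pics/{tag}c.png',cv2.resize(im2[170:310,380:500,::-1],(686,800)[:2] if 0 else (510,595),interpolation=2))
    held('scene',d2,zb)
E
python3 - <<'E'
from m import *
view('s3',125)
E
```

```text
120 59 u [534.1 656.1] v [ 99.4 101.3 108.3 117.6 120.8]
130 46 u [519.6 656.1] v [109.3 109.3 111.1 120.4 122.1]
140 92 u [519.3 655.6] v [106.2 106.6 107.9 121.6 124.7]
150 145 u [518.8 656.3] v [105.9 106.3 107.3 121.3 126.3]
160 156 u [517.9 656.3] v [106.  106.2 107.4 121.1 126.8]
170 158 u [517.6 656.2] v [105.8 106.4 107.3 120.6 125.8]
180 164 u [520. 656.] v [106.1 106.3 107.4 119.  124.9]
190 176 u [517.  655.9] v [106.2 106.4 107.4 120.8 126. ]
200 174 u [517.3 655.7] v [106.  106.3 107.3 119.8 126.1]
210 167 u [515.7 655.8] v [105.9 106.3 107.3 118.7 123.2]
220 440 u [519.8 655.7] v [106.2 106.6 110.8 125.8 127.1]
230 122 u [534.  654.7] v [106.1 106.4 110.1 124.2 126.1]
```

View pics/s3c.png

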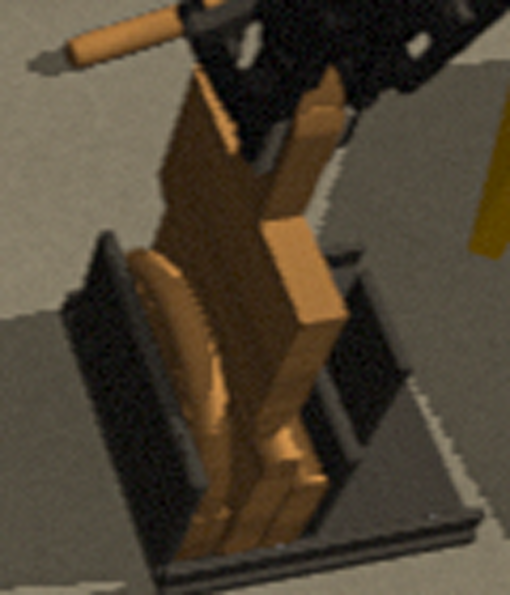

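Call:
{"fn": "drive_tool", "kwargs": {"plan": [[0, [0, -0.001, -0.003], 0], [0, [0, 0, -0.003], 0], [0, [0, 0, -0.003], 0], [0, [0, 0, 0], 0]]}}

```text
time: 7.72
ee_pos: [0.5671, 0.1894, 0.2684]
tcp_rot: [-180.0, -0.0, -172.7]
wrist_force: [-0.5, 0.2, -2.4]
opening: 0.0193
```

Call:
{"fn": "drive_tool", "kwargs": {"plan": [[0, [0, 0.0006, -0.003], 0], [0, [0, 0.0006, -0.003], 0], [0, [0, 0, 0], 0]]}}

```text
time: 8.1
ee_pos: [0.5672, 0.1909, 0.2625]
tcp_rot: [180.0, -0.0, -172.7]
wrist_force: [-1.1, 0.8, -3.3]
opening: 0.0194
```

```bash
python3 - <<'E'
from m import *
view('s4',110)
E
```

```text
105 232 u [536.2 664. ] v [ 94.5  94.9 101.9 128.6 137.3]
115 259 u [534.6 664. ] v [ 95.2  96.8 105.9 132.4 136. ]
125 95 u [519.5 655.9] v [106.9 107.2 108.4 122.6 125.7]
135 150 u [517.1 655.7] v [106.6 107.  108.2 121.4 125.5]
145 139 u [517.5 656. ] v [106.8 107.  108.  121.9 126.6]
155 153 u [516.6 656.2] v [106.4 106.9 108.  119.9 125.6]
165 160 u [516.9 656.5] v [106.6 107.1 108.  121.4 126.3]
175 161 u [516.8 655.9] v [106.5 107.  107.9 120.7 124.9]
185 160 u [517.7 656.1] v [106.5 106.9 107.9 119.8 125.4]
195 176 u [516.8 655.7] v [106.4 106.8 107.9 120.2 125. ]
205 430 u [521.3 655.7] v [106.7 107.1 112.3 125.9 127.5]
215 78 u [566.5 644.7] v [106.7 107.  109.3 125.5 127.6]
```

View pics/s4c.png

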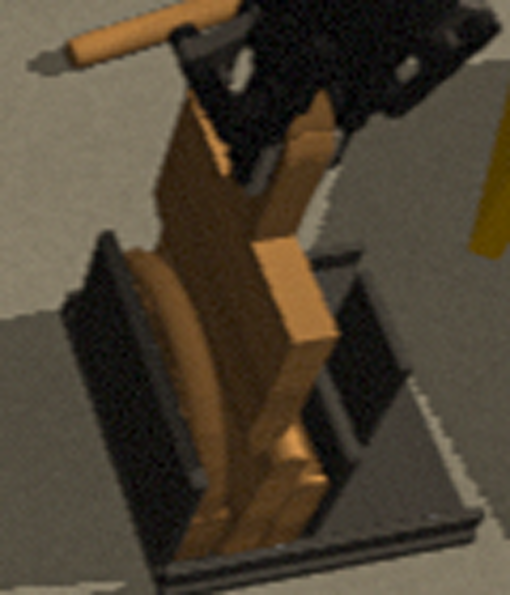

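Call:
{"fn": "drive_tool", "kwargs": {"plan": [[0, [0, 0.0012, -0.003], 0], [0, [0, 0.0012, -0.003], 0], [0, [-0.0005, 0.0012, -0.003], 0], [0, [0, 0.0012, -0.003], 0], [0, [0, 0, 0], 0]]}}

```text
time: 8.78
ee_pos: [0.5666, 0.1954, 0.2504]
tcp_rot: [-180.0, -0.0, -172.7]
wrist_force: [-0.1, -0.5, -3.1]
opening: 0.0195
```

```bash
python3 - <<'E'
from m import *
view('s5',98)
E
```

```text
93 495 u [514.5 664.2] v [ 85.2  85.6  91.8 128.3 140.1]
103 222 u [528.2 663.9] v [ 94.7  95.3 102.6 136.4 145.1]
113 370 u [525.3 663.1] v [ 95.4  96.6 107.8 139.9 144.7]
123 138 u [516.8 655.6] v [106.9 111.2 112.4 123.5 130.5]
133 153 u [516.7 655.7] v [110.8 111.3 112.4 127.2 131.5]
143 150 u [517.4 655.9] v [110.6 111.2 112.3 125.6 130.8]
153 154 u [517.2 655.6] v [110.9 111.4 112.4 124.6 130.2]
163 156 u [517.9 655.9] v [111.  111.3 112.3 126.1 131. ]
173 165 u [516.9 655.8] v [111.  111.2 112.4 123.9 129.6]
183 170 u [516.3 655.8] v [111.  111.3 112.3 124.6 130.7]
193 414 u [522.8 655.7] v [111.  111.5 116.8 130.8 131.9]
203 75 u [563.6 654.6] v [110.8 111.4 113.5 128.7 130.7]
```

View pics/s5c.png

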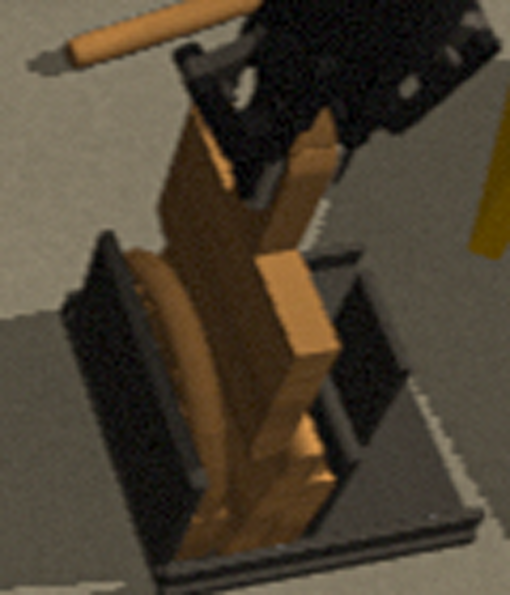

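Call:
{"fn": "drive_tool", "kwargs": {"plan": [[0, [0, 0.0008, -0.004], 0], [0, [0, 0.0007, -0.004], 0], [0, [0, 0, -0.004], 0], [0, [0, 0, -0.005], 0], [0, [0, 0, -0.005], 0], [0, [0, 0, 0], 0]]}}

```text
time: 9.57
ee_pos: [0.5666, 0.1969, 0.2282]
tcp_rot: [-180.0, -0.1, -172.7]
wrist_force: [0.6, 0.0, -2.7]
opening: 0.0192
```

Call:
{"fn": "drive_tool", "kwargs": {"plan": [[0, [0, 0, -0.005], 0], [0, [0, 0, -0.005], 0], [0, [0, 0, -0.005], 0], [0, [0, 0, -0.005], 0], [0, [0, 0, 0], 0]]}}

```text
time: 10.2
ee_pos: [0.5665, 0.1969, 0.2081]
tcp_rot: [-180.0, -0.1, -172.7]
wrist_force: [-0.9, 0.8, -2.8]
opening: 0.0198
```

```bash
python3 - <<'E'
from m import *
view('s6',98)
E
```

```text
93 525 u [516.8 663.6] v [ 85.1  85.5  92.3 139.  144.1]
103 304 u [520.5 663.7] v [ 94.8  95.3 107.6 143.9 146.6]
113 384 u [520.5 661.3] v [ 95.7  96.8 109.3 147.  149.4]
123 149 u [517.4 656.2] v [103.7 112.4 113.7 127.1 131.2]
133 146 u [518.5 655.7] v [112.1 112.5 113.7 126.7 132.1]
143 150 u [519.2 656.1] v [112.5 112.7 113.6 127.3 131.7]
153 358 u [525.6 655.7] v [112.6 113.1 120.  132.  133.4]
163 45 u [569.6 604. ] v [112.8 113.2 114.6 131.4 132.7]
173 41 u [590.9 604.1] v [112.2 112.5 119.9 131.6 133.3]
183 36 u [592.2 603.7] v [104.1 106.7 117.2 131.5 132.9]
193 77 u [582.1 604.3] v [100.1 100.5 113.9 139.1 144.3]
203 73 u [585.3 604.5] v [ 99.9 100.4 114.2 143.6 145.9]
```

View pics/s6c.png

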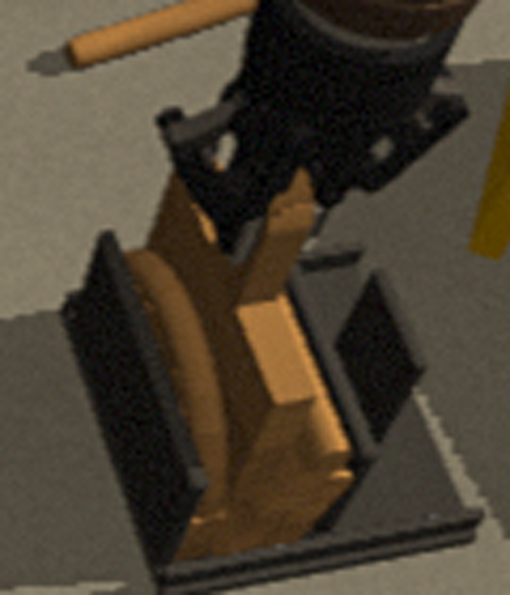

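Call:
{"fn": "drive_tool", "kwargs": {"plan": [[0, [0, 0.0008, -0.005], 0], [0, [0, 0, -0.005], 0], [0, [0, 0, -0.005], 0], [0, [0, 0, -0.005], 0], [0, [0, 0, 0], 0]]}}

```text
time: 10.88
ee_pos: [0.5665, 0.1977, 0.1881]
tcp_rot: [180.0, -0.1, -172.7]
wrist_force: [-0.0, -1.0, -2.8]
opening: 0.0195
```

Call:
{"fn": "drive_tool", "kwargs": {"plan": [[0, [0, 0, -0.005], 0], [0, [0, 0, -0.005], 0], [0, [0, 0, -0.004], 0], [0, [0, 0, -0.004], 0], [0, [0, 0, 0], 0]]}}

```text
time: 11.5
ee_pos: [0.5665, 0.1978, 0.1702]
tcp_rot: [180.0, -0.0, -172.7]
wrist_force: [0.8, -0.1, -2.2]
opening: 0.0191
```

```bash
python3 - <<'E'
from m import *
view('s7',98)
E
```

```text
93 604 u [516.4 661.8] v [ 85.2  85.5  94.1 149.  149.8]
103 288 u [525.1 655.8] v [ 94.4  95.2 106.6 149.2 149.9]
113 536 u [530.2 655.4] v [ 95.9  97.7 114.6 132.2 134.3]
123 69 u [569.  655.8] v [100.4 108.3 117.2 132.9 133.4]
133 30 u [591.5 604.5] v [113.4 113.8 119.4 132.6 134. ]
143 38 u [592.5 604.7] v [107.6 108.  120.9 134.6 138.4]
153 62 u [581.4 604.3] v [100.5 101.3 114.3 140.4 146.5]
163 68 u [585.2 604.5] v [101.  101.5 115.3 145.6 147. ]
173 65 u [588.6 603.8] v [100.8 101.3 117.2 141.  145.6]
183 92 u [590.4 603.1] v [ 99.4 101.9 124.6 139.5 142.4]
193 149 u [576.  601.2] v [ 85.9  90.2 106.5 142.4 145.8]
203 51 u [575.4 603. ] v [ 86.8  89.  102.4 135.7 142.2]
```

View pics/s7c.png

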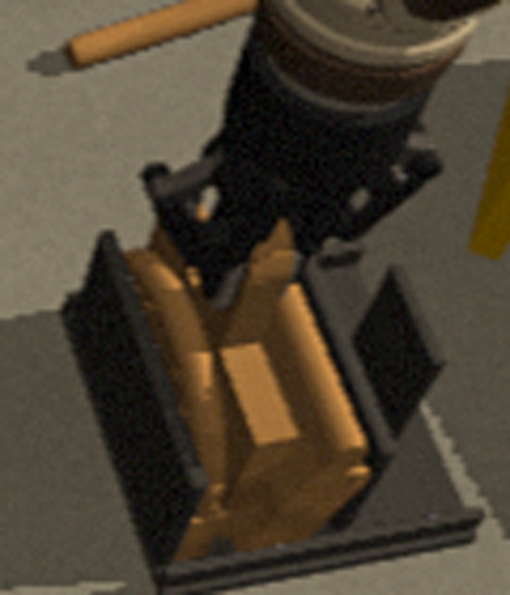

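Call:
{"fn": "drive_tool", "kwargs": {"plan": [[0, [0, 0, -0.003], 0], [0, [0, 0, -0.002], 0], [0, [0, 0, -0.001], 0], [0, [0, 0, 0], 0]]}}

```text
time: 12.05
ee_pos: [0.5667, 0.1977, 0.1647]
tcp_rot: [180.0, -0.0, -172.7]
wrist_force: [1.2, -0.8, -2.5]
opening: 0.0193
```

Call:
{"fn": "drive_tool", "kwargs": {"plan": [[0, [0, 0, -0.001], 0], [0, [0, 0, -0.001], 0], [0, [0, 0, 0], 0]]}}

```text
time: 12.42
ee_pos: [0.5669, 0.1978, 0.1639]
tcp_rot: [180.0, 0.1, -172.7]
wrist_force: [-1.5, -0.5, 5.8]
opening: 0.0194
```

```bash
python3 - <<'E'
from m import *
view('s8',98)
E
```

```text
93 595 u [517.1 660.9] v [ 85.2  85.7  93.8 148.5 149.7]
103 317 u [535.8 660.2] v [ 94.7  95.5 109.  149.4 149.8]
113 477 u [543.7 654.9] v [ 95.8  97.1 114.3 132.2 134.4]
123 36 u [582.5 604.8] v [108.4 113.4 117.5 131.7 132.7]
133 35 u [593.1 604.5] v [111.1 113.4 117.7 131.7 132.8]
143 47 u [584.8 604.9] v [102.  102.9 117.6 138.  145. ]
153 65 u [583.1 604.9] v [100.6 101.  114.2 143.8 146.6]
163 61 u [588.7 604.5] v [100.7 102.  116.7 144.6 145.8]
173 72 u [593.8 604.6] v [100.1 101.8 122.1 137.9 139.5]
183 136 u [580.2 601.5] v [ 88.6  98.  127.4 141.8 146.6]
193 90 u [576.5 601. ] v [ 85.2  87.4 101.2 141.4 144.3]
203 63 u [578. 605.] v [ 85.6  90.3 104.7 140.6 143.2]
```

Call:
{"fn": "drive_tool", "kwargs": {"plan": [[0.3, [0, 0, 0.001], 0], [0.6, [0, 0, 0], 0], [1, [0, 0, 0], 0], [1, [0, 0, 0], 0], [1, [0, 0, 0], 0], [1, [0, 0, 0.01], 0], [1, [0, 0, 0.02], 0], [1, [0, 0, 0.03], 0], [1, [0, 0, 0.03], 0], [1, [0, 0, 0.02], 0]]}}

```text
time: 13.72
ee_pos: [0.5669, 0.1978, 0.2762]
tcp_rot: [180.0, 0.1, -172.7]
wrist_force: [-0.3, -0.2, -0.3]
opening: 0.0855
```

```bash
cat >> m.py <<'E'
def rack(n,tag,A=7.3):
    im2,d=snap(n,tag)
    c=im2[185:275,180:270] if n=='top' else im2[170:310,380:500]
    cv2.imwrite(f'pics/{tag}c.png',cv2.resize(c[:,:,::-1],None,fx=4.5,fy=4.5,interpolation=2))
    W=world(n,d);ok=d>0;X,Y,Z=W[...,0],W[...,1],W[...,2]*1000
    a=np.radians(A);U=(X*np.cos(a)+Y*np.sin(a))*1000;V=(-X*np.sin(a)+Y*np.cos(a))*1000
    for u0,u1 in ((520,560),(570,600),(612,650)):
        print('u',u0,u1)
        for k in range(84,236,3):
            q=ok&(U>u0)&(U<u1)&(V>=k)&(V<k+3)&(Z>35)&(Z<215)
            if q.sum()>2: print(k,int(np.percentile(Z[q],95)),end=' | ')
        print()
E
python3 - <<'E'
from m import *
rack('scene','s9');rack('top','t9')
E
```

```text
u 520 560
84 97 | 87 101 | 90 101 | 93 107 | 96 114 | 99 115 | 102 116 | 105 116 | 108 114 | 111 116 | 114 115 | 117 115 | 120 117 | 123 116 | 126 117 | 129 116 | 132 115 | 144 93 | 150 118 | 153 119 | 156 119 | 159 116 | 162 116 | 177 98 | 180 99 | 183 100 | 186 98 | 225 84 | 
u 570 600
84 96 | 87 101 | 90 100 | 93 115 | 96 119 | 99 121 | 102 122 | 105 123 | 108 121 | 111 183 | 114 187 | 117 190 | 120 190 | 123 189 | 126 189 | 129 190 | 132 189 | 144 93 | 147 106 | 150 114 | 153 117 | 156 119 | 159 118 | 162 116 | 165 113 | 177 96 | 180 98 | 183 100 | 186 99 | 189 96 | 225 89 | 228 93 | 231 94 | 234 90 | 
u 612 650
84 97 | 87 101 | 90 100 | 93 108 | 96 112 | 99 116 | 102 116 | 105 114 | 108 114 | 111 112 | 114 114 | 117 116 | 120 116 | 123 115 | 126 116 | 129 116 | 132 114 | 141 83 | 144 94 | 147 110 | 150 116 | 153 117 | 156 119 | 159 118 | 162 117 | 165 115 | 177 96 | 180 99 | 183 99 | 186 98 | 189 96 | 225 89 | 228 91 | 231 92 | 
u 520 560
84 102 | 87 104 | 90 103 | 93 104 | 96 112 | 99 116 | 102 117 | 105 119 | 108 114 | 111 113 | 114 119 | 117 118 | 120 118 | 123 120 | 126 117 | 129 117 | 132 119 | 
u 570 600
84 102 | 87 101 | 90 102 | 93 115 | 96 121 | 99 124 | 102 124 | 105 124 | 108 122 | 111 149 | 114 189 | 117 192 | 120 189 | 123 191 | 126 190 | 
u 612 650
84 103 | 87 99 | 102 103 | 105 116 | 108 113 | 114 115 | 117 115 | 120 118 | 123 119 | 126 116 |
```

View pics/s9c.png

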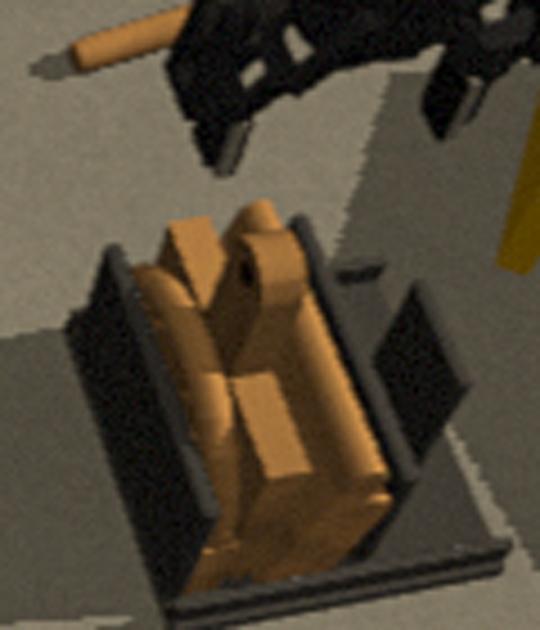

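Call:
{"fn": "drive_tool", "kwargs": {"plan": [[0.5, [-0.0045, 0.034, 0], 0], [0, [-0.0045, 0.034, 0], 0], [0, [-0.0045, 0.034, 0], 0], [0, [-0.004, 0.035, 0], 0], [0, [0, 0, -0.03], 0], [0, [0, 0, -0.03], 0], [0, [0, 0, -0.03], 0], [0, [0, 0, 0], 0]]}}

```text
time: 14.82
ee_pos: [0.548, 0.3341, 0.1807]
tcp_rot: [-179.9, -0.3, -172.7]
wrist_force: [-0.2, -0.9, 0.2]
opening: 0.0002
```

```bash
python3 - <<'E'
from m import *
im,d=snap('scene','s10');cv2.imwrite('pics/s10c.png',cv2.resize(im[150:320,370:570,::-1],None,fx=3.5,fy=3.5,interpolation=2))
E
```

```text
(no output)
```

View pics/s10c.png

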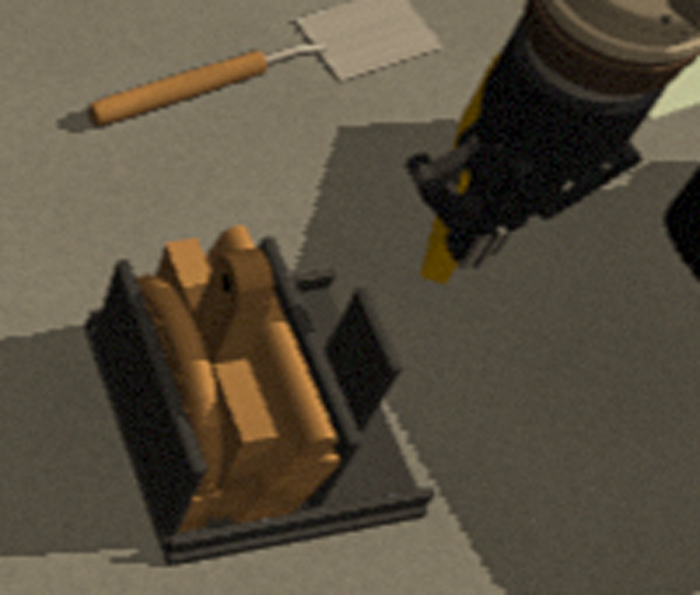

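```bash
python3 - <<'E'
from m import *
d=np.load('pics/s10.npy');W=world('scene',d);X,Y,Z=W[...,0],W[...,1],W[...,2]*1000
a=np.radians(7.3);U=(X*np.cos(a)+Y*np.sin(a))*1000;V=(-X*np.sin(a)+Y*np.cos(a))*1000
t=np.array([548,334.1]);print('tcp u v',t@[np.cos(a),np.sin(a)],t@[-np.sin(a),np.cos(a)])
for z in range(145,280,10):
    q=(d>0)&(Z>z)&(Z<z+10)&(V>200)&(V<330)&(U>540)&(U<640)
    if q.sum()>3: print(z,q.sum(),np.percentile(V[q],[1,99]).round(0),np.percentile(U[q],[1,99]).round(0))
q=(d>0)&(Z>60)&(Z<100)&(V>200)&(V<250)&(U>540)&(U<640)
print('tab',q.sum(),V[q].min(),np.percentile(V[q],[5,50,95,99]),V[q].max(),U[q].min(),U[q].max())
E
```

```text
tcp u v 586.0104402730474 261.76052775578887
155 12 [252. 268.] [586. 597.]
165 38 [247. 272.] [581. 597.]
175 49 [247. 275.] [583. 599.]
185 37 [247. 273.] [589. 598.]
195 36 [240. 288.] [592. 599.]
205 127 [228. 296.] [577. 601.]
215 104 [220. 304.] [572. 603.]
225 133 [210. 313.] [591. 604.]
235 139 [203. 319.] [589. 605.]
245 236 [200. 321.] [575. 606.]
255 147 [209. 278.] [582. 606.]
265 94 [220. 249.] [577. 605.]
275 48 [223. 237.] [578. 598.]
tab 278 225.07673436860583 [226.1226172  227.73440524 233.19136976 234.65732291] 235.137961654505 555.77149547757 618.4512984897484
```

Call:
{"fn": "drive_tool", "kwargs": {"plan": [[0, [0, 0, -0.035], 0], [0, [0, 0, -0.035], 0], [0, [0, 0, -0.028], 0], [0, [0, 0, 0], 0], [0, [0, 0, 0], 0]]}}

```text
time: 15.5
ee_pos: [0.5501, 0.3352, 0.0881]
tcp_rot: [179.9, 0.1, -172.7]
wrist_force: [-0.0, 0.4, 0.7]
opening: 0.0002
```

Call:
{"fn": "drive_tool", "kwargs": {"plan": [[0, [0.0008, -0.006, 0], 0], [0, [0.0005, -0.004, 0], 0], [0, [0, -0.002, 0], 0], [0, [0, -0.002, 0], 0], [0, [0, 0, 0], 0]]}}

```text
time: 16.12
ee_pos: [0.5506, 0.3206, 0.0858]
tcp_rot: [180.0, 0.0, -172.7]
wrist_force: [0.1, 0.0, -1.1]
opening: 0.0
```

Call:
{"fn": "drive_tool", "kwargs": {"plan": [[0, [0, -0.002, 0], 0], [0, [0.0005, -0.002, 0], 0], [0, [0, 0, 0], 0]]}}

```text
time: 16.5
ee_pos: [0.551, 0.3166, 0.0857]
tcp_rot: [-180.0, -0.0, -172.7]
wrist_force: [0.1, 2.3, 0.2]
opening: 0.0005
```

Call:
{"fn": "drive_tool", "kwargs": {"plan": [[0, [0.0003, -0.002, 0], 0], [0, [0, 0, 0], 0]]}}

```text
time: 16.75
ee_pos: [0.5513, 0.3145, 0.0857]
tcp_rot: [-180.0, -0.0, -172.7]
wrist_force: [-0.5, 0.6, 0.4]
opening: -0.0004
```

```bash
python3 - <<'E'
from m import *
rack('scene','s11')
E
```

```text
u 520 560
84 98 | 87 101 | 90 100 | 93 106 | 96 113 | 99 115 | 102 116 | 105 117 | 108 113 | 111 114 | 114 117 | 117 116 | 120 116 | 123 116 | 126 116 | 129 116 | 132 115 | 135 112 | 138 116 | 141 118 | 144 118 | 147 119 | 150 117 | 171 94 | 174 99 | 177 99 | 180 98 | 219 65 | 
u 570 600
84 97 | 87 100 | 90 100 | 93 116 | 96 119 | 99 121 | 102 122 | 105 121 | 108 119 | 111 185 | 114 189 | 117 189 | 120 189 | 123 189 | 126 190 | 129 190 | 132 189 | 138 117 | 141 118 | 144 119 | 147 119 | 150 116 | 153 114 | 168 81 | 171 97 | 174 99 | 177 99 | 180 156 | 183 158 | 186 159 | 189 161 | 192 162 | 195 166 | 198 171 | 201 206 | 204 212 | 207 211 | 210 181 | 213 175 | 216 178 | 219 155 | 222 169 | 225 169 | 228 127 | 231 116 | 234 112 | 
u 612 650
84 98 | 87 101 | 90 101 | 93 108 | 96 111 | 99 114 | 102 115 | 105 114 | 108 114 | 111 114 | 114 116 | 117 117 | 120 116 | 123 115 | 126 117 | 129 116 | 132 115 | 135 113 | 138 118 | 141 119 | 144 119 | 147 118 | 150 118 | 153 114 | 168 82 | 171 96 | 174 99 | 177 99 | 180 98 | 213 212 | 216 213 | 219 209 | 222 211 | 225 208 | 228 213 | 231 208 | 234 213 |
```

View pics/s11c.png

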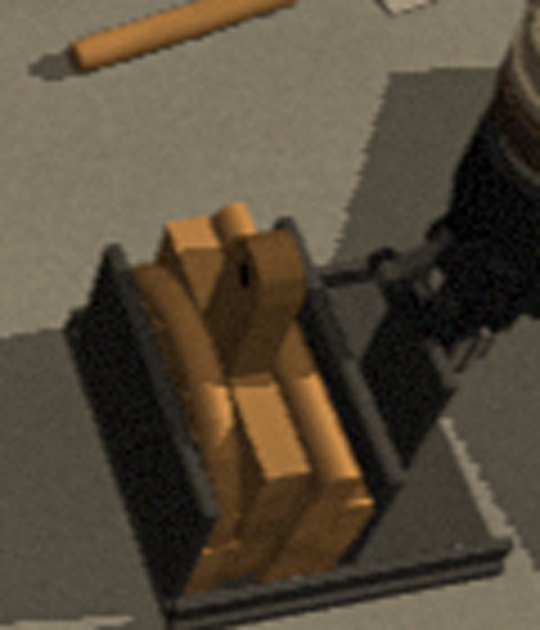

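Call:
{"fn": "drive_tool", "kwargs": {"plan": [[0, [0.0002, -0.0015, 0], 0], [0, [0, 0, 0], 0]]}}

```text
time: 17.05
ee_pos: [0.5515, 0.3131, 0.0857]
tcp_rot: [-180.0, -0.0, -172.7]
wrist_force: [0.3, 0.7, -0.5]
opening: 0.0001
```

Call:
{"fn": "drive_tool", "kwargs": {"plan": [[0, [0, -0.0015, 0], 0], [0, [0, 0, 0], 0]]}}

```text
time: 17.3
ee_pos: [0.5516, 0.3116, 0.0858]
tcp_rot: [-180.0, 0.0, -172.7]
wrist_force: [0.1, 1.0, -0.2]
opening: -0.0003
```

Call:
{"fn": "drive_tool", "kwargs": {"plan": [[0, [0, -0.001, 0], 0], [0, [0, 0, 0], 0]]}}

```text
time: 17.55
ee_pos: [0.5516, 0.3108, 0.0859]
tcp_rot: [180.0, 0.0, -172.7]
wrist_force: [1.4, 1.9, -1.2]
opening: -0.0001
```

Call:
{"fn": "drive_tool", "kwargs": {"plan": [[0, [0, -0.001, 0], 0], [0, [0, 0, 0], 0]]}}

```text
time: 17.8
ee_pos: [0.5516, 0.3107, 0.0859]
tcp_rot: [179.9, 0.0, -172.7]
wrist_force: [1.3, 7.6, -1.6]
opening: -0.0001
```

Call:
{"fn": "drive_tool", "kwargs": {"plan": [[0, [0, -0.001, 0], 0], [0, [0, 0, 0], 0]]}}

```text
time: 18.05
ee_pos: [0.5516, 0.3106, 0.0859]
tcp_rot: [179.8, 0.1, -172.6]
wrist_force: [1.0, 11.9, -4.1]
opening: 0.0
```

```bash
python3 - <<'E'
from m import *
rack('scene','s12')
E
```

```text
u 520 560
84 96 | 87 101 | 90 101 | 93 109 | 96 111 | 99 115 | 102 115 | 105 117 | 108 114 | 111 115 | 114 115 | 117 117 | 120 117 | 123 116 | 126 116 | 129 116 | 132 115 | 135 118 | 138 118 | 141 118 | 144 118 | 147 116 | 171 99 | 174 98 | 177 98 | 216 68 | 
u 570 600
84 97 | 87 100 | 90 100 | 93 116 | 96 119 | 99 121 | 102 122 | 105 121 | 108 120 | 111 185 | 114 188 | 117 190 | 120 191 | 123 190 | 126 190 | 129 189 | 132 189 | 138 119 | 141 120 | 144 118 | 147 114 | 162 85 | 165 82 | 168 96 | 171 100 | 174 156 | 177 158 | 180 160 | 183 161 | 186 163 | 189 165 | 192 167 | 195 176 | 198 213 | 201 212 | 204 195 | 207 178 | 210 177 | 213 160 | 216 164 | 219 167 | 222 139 | 225 116 | 228 117 | 231 110 | 234 136 | 
u 612 650
84 98 | 87 102 | 90 101 | 93 108 | 96 112 | 99 116 | 102 116 | 105 115 | 108 113 | 111 115 | 114 116 | 117 116 | 120 116 | 123 116 | 126 116 | 129 116 | 132 117 | 135 118 | 138 119 | 141 118 | 144 118 | 147 115 | 162 84 | 165 83 | 168 98 | 171 99 | 174 98 | 177 98 | 210 211 | 213 213 | 216 208 | 219 211 | 222 212 | 225 211 | 228 213 | 231 212 | 234 210 |
```

View pics/s12c.png

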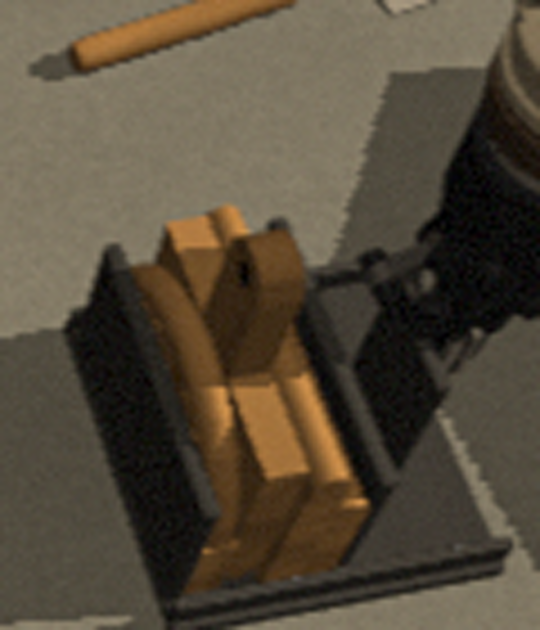

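Everything is tight: the tab resists at 12 N and the plate is at about 9 mm. I'll back off, rise clear and look once more.

Call:
{"fn": "drive_tool", "kwargs": {"plan": [[0, [-0.001, 0.008, 0], 0], [0, [-0.002, 0.015, 0], 0], [0, [-0.002, 0.02, 0], 0], [0, [0, 0, 0.03], 0], [0, [0, 0, 0.05], 0], [0, [0, 0, 0.05], 0], [0, [0, 0.05, 0.03], 0], [0, [0, 0.05, 0], 0], [0, [0, 0, 0], 0], [0, [0, 0, 0], 0]]}}

```text
time: 19.35
ee_pos: [0.5462, 0.4523, 0.2451]
tcp_rot: [-180.0, -0.0, -172.6]
wrist_force: [0.0, -0.7, 0.1]
opening: -0.0
```

```bash
python3 - <<'E'
from m import *
rack('scene','s13');rack('top','t13')
a=cv2.imread('pics/s13c.png');b=cv2.imread('pics/t13c.png');h=400
cv2.imwrite('pics/f.png',np.hstack([cv2.resize(x,(int(x.shape[1]*h/x.shape[0]),h)) for x in(a,b)]))
E
```

```text
u 520 560
84 98 | 87 101 | 90 101 | 93 106 | 96 115 | 99 115 | 102 116 | 105 116 | 108 113 | 111 116 | 114 116 | 117 115 | 120 115 | 123 115 | 126 116 | 129 115 | 132 116 | 135 115 | 138 118 | 141 119 | 144 119 | 147 116 | 171 98 | 174 99 | 177 98 | 216 90 | 
u 570 600
84 98 | 87 100 | 90 100 | 93 115 | 96 120 | 99 122 | 102 122 | 105 122 | 108 120 | 111 185 | 114 189 | 117 190 | 120 190 | 123 189 | 126 190 | 129 189 | 132 191 | 141 118 | 144 119 | 147 116 | 162 86 | 165 86 | 168 98 | 171 100 | 174 100 | 177 98 | 213 85 | 216 91 | 219 94 | 222 93 | 
u 612 650
84 98 | 87 101 | 90 101 | 93 107 | 96 112 | 99 114 | 102 114 | 105 112 | 108 113 | 111 115 | 114 115 | 117 117 | 120 117 | 123 116 | 126 115 | 129 116 | 132 114 | 135 118 | 138 119 | 141 119 | 144 118 | 147 116 | 162 85 | 165 85 | 168 97 | 171 99 | 174 99 | 177 98 | 213 92 | 216 89 | 219 92 | 222 91 | 
u 520 560
84 100 | 87 101 | 90 103 | 93 102 | 96 113 | 99 116 | 102 118 | 105 116 | 108 115 | 111 117 | 114 120 | 117 118 | 120 119 | 123 119 | 126 119 | 129 119 | 132 116 | 135 120 | 138 122 | 141 120 | 144 122 | 147 118 | 150 117 | 156 88 | 159 88 | 162 87 | 165 85 | 168 100 | 171 102 | 174 101 | 177 101 | 216 91 | 219 88 | 
u 570 600
84 97 | 87 101 | 90 102 | 93 113 | 96 120 | 99 123 | 102 125 | 105 124 | 108 122 | 111 184 | 114 190 | 117 191 | 120 191 | 123 193 | 126 193 | 129 190 | 132 189 | 144 122 | 147 119 | 150 114 | 156 87 | 159 87 | 162 86 | 165 84 | 168 101 | 171 101 | 174 102 | 177 97 | 213 87 | 216 95 | 219 95 | 222 94 | 
u 612 650
84 101 | 87 104 | 90 104 | 93 105 | 96 111 | 99 116 | 102 116 | 105 115 | 108 117 | 111 117 | 114 118 | 117 118 | 120 116 | 123 118 | 126 119 | 129 118 | 132 119 | 135 118 | 138 121 | 141 123 | 144 122 | 147 119 | 150 113 | 156 88 | 159 89 | 162 86 | 165 85 | 168 98 | 171 100 | 174 101 | 177 98 | 216 88 |
```

View pics/f.png

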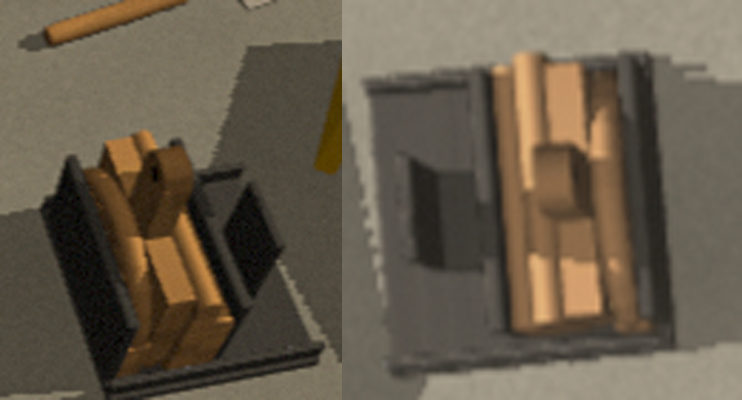

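View pics/t13.png

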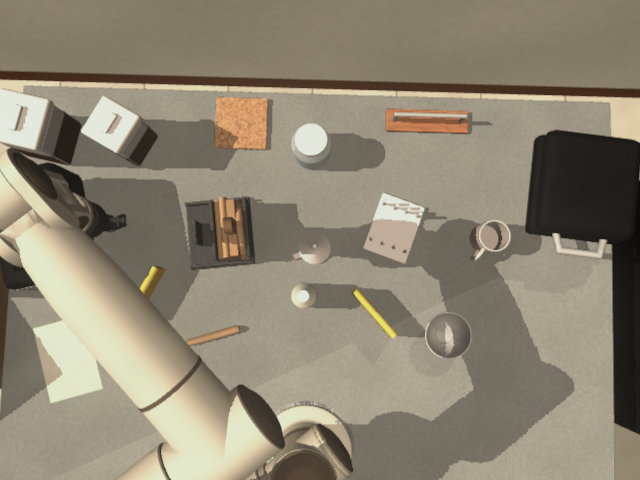

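```bash
python3 -c "
from h import *
print(monitor.get_obs()['wrist_force']); print(job.job_done())"
```

```text
[0.03041246 0.38460585 0.00154241]
the job is handed in; nothing more can be done
None
```

I moved the handled board from the drying stand into the rack, handle up, between the round-topped board and the tall square board. I then let go, pushed the sliding end back against the row and handed the job in at about 19.5 s. No verdict was reported.

- **Handled board:** it touched the rack floor with about 8 N. It stands upright and parallel to the rack, within a few mm of mid-length. Body top is at about 116 mm and handle top at about 190 mm, as expected for a board fully down.
- **Row:** the square board leaned outward while the board went in, and pushing the end in straightened it. All four boards now look upright, close together and on the floor.
- **Sliding end:** at the end of the push it stopped moving and the force rose to about 12 N. I measure it at about 8–9 mm.
- **Rest of the counter:** the bystanders look unmoved in the last top picture, except that the arm hides the spatula's blade end. The gripper is clear of everything, with wrist force near zero.

The two cameras disagree by 2–4 mm in height, which is about the calibration error. No check failed.

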